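# Load the tomato slicer

### The arm

A 7-joint arm with a two-finger parallel gripper is mounted at the origin on the work surface. World frame = base frame: x ahead of the robot, y to its left, z up, the work surface at z = 0. Lengths are in m, angles in rad, forces in N, time in s.
With the tool pointing down it reaches from about 0.425 to 0.875 m from the base axis. Payload 8.4 kg.
Tool frame: the origin (TCP) lies midway between the tips of the shut fingers; the grasp point (between the pads) lies 19 mm behind it; z points along the fingers, y is the line along which they close (so a half turn about z gives the same grasp; the last joint's range is limited). The gripper opens to 87 mm and grips with 3 to 60 N. Pads are 19 mm wide; open, the fingers measure 117 mm over their backs; the gripper's body (75 mm by 190 mm) begins 51 mm behind the grasp point.
Start: joints at [-1.37, 0.333, 0.04, 1.465, -0.013, 1.343, -0.059], TCP at [0.192, 0.621, 0.223] pointing down, gripper open.
Joint ranges: [-2.58, 2.58], [-0.38, 2.09], [-1.3, 1.39], [0.25, 2.4], [-1.5, 4.64], [0.08, 2.09], [-2.65, 2.65]. Speed limits (rad/s): [2.22, 2.22, 2.79, 2.79, 3.14, 3.14, 3.14].

### API

Orientations are given as a unit quaternion [x, y, z, w].
In Python, from cell import get_obs, capture, calibration, hand_in, boxes_of, trace, spot_point gives the robot as it stands.
- The arm moves only by the tool carry_out, never from a script. Its argument "series" is a list of rows, each a list of 3 entries, a list of its own where there are three numbers: the turn, a rotation vector about the world's x, y, z in degrees, then the shift along the world's x, y, z in cm, then the closure, from 0 (fully open) to 1 (shut). In form: [[[wx, wy, wz], [dx, dy, dz], fingers], ...]. A call has 1 to 5 rows; each row is the pose to reach, as a shift and turn from the pose commanded when the call began; what a row does not reach only later rows make up. A row lasts 1/8 s, in which the tool goes at most 62.5 mm and 10.7 degrees, less where a joint would pass 70% of its speed; a pose out of reach is approached as far as the arm can. A call with a gripper value outside its range is refused whole. The fingers move at their own pace and stop on an object; the grip force is fixed at half the most. Time passes only in rows, so rows that repeat a pose let the fingers close. It gives the time, the measured TCP pose, the force, the opening and the grip force at its end, in the units of the state.
- get_obs(): the state, without advancing time (a new reading comes with each control period).
- capture(name): name is "scene" or "top" or "wrist"; returns the picture (400x640x3 uint8, blue, green, red); there is no depth.
- calibration(name): a dict with "fov_y" (degrees; the focal length in pixels is half the picture's height over the tangent of half this angle, whatever the lens; pixels are square), "cx", "cy" (the principal point, pixels), "dist" ([k1, k2, p1, p2, k3] as OpenCV has them; the pictures are not rectified), "camera_from_world" (4x4, takes a point from world to camera coordinates); the wrist camera has in their place "tool_from_camera" (4x4, takes a point from camera to tool coordinates, whose origin is the TCP and whose axes are the flange's). Camera axes: x right, y up, looking along -z (the intrinsics and any distortion apply to the point x, -y, -z); pixel columns grow to the right and rows downward; lengths in m; the calibration is good to about 2 mm. A picture is of the moment at which its call begins: read the wrist's pose just before it. calibration takes no time and is no camera call.
- hand_in(): hands the job in; it is judged then, once.
Trained networks look in the newest picture that a camera, given by its name, has taken for a name from the list of things; names that differ only in an ending like _2 or _b are one class to them, and where a whole thing is asked for, a point or a joint stands for the part that bears it (a point fixed in the world has none). Each returns a list of dicts, best first, with "confidence" (0 to 1); they miss things now and then, are a little off and sometimes report something else, mostly with a low value. They report only what shows in the picture. A call takes as long as a camera call. They do not tell look-alikes from the thing itself.
- boxes_of(camera, name): "xyz" ([x, y, z] in m, in world coordinates, good to about 4 mm: the middle of the surface that is visible of it).
- trace(camera, name): "mask" (400x640 bool, what is visible of it).
- spot_point(camera, name): "xyz" ([x, y, z] in m, in world coordinates, good to about 4 mm: a listed point, or the origin of a listed thing).
The state is a dict: "time": time; "joint_pos": joint angles; "joint_velocities": joint speeds; "tau": joint torques, N m; "tcp_pos": TCP position; "eef_rot": TCP orientation; "ft_force": force on the tool from outside, world axes, zero at the start; "wrist_torque": the same for the moment, N m; "gripper_width": opening from 0.0 (shut) to 1.0 (fully open); "gripper_force": force on a finger pad.
Only numpy, scipy, OpenCV 4.12 (cv2) and the standard library are available. Lean on these libraries where they do the work, as an engineer would, in place of code of your own. Each camera call takes 0.05 s, during which the arm holds its last target. There are 200 camera calls.

### The job

Get the tomato slicer ready for its next cut: pull the pusher all the way back to its stop, then set the tomato, stem scar up, into the shallow dish of the bed between the pusher and the blades. Set it down rather than dropping it, let go, and leave the other things on the counter where they are.

Things in the scene. Friction and masses are not known exactly. Their poses are not given: they have to be found in the camera images.
- pusher (a joint): the slicer's pusher carriage on its two guide rods: 0 m = fully back against the rubber stops at the slicer's rear end, growing as it moves towards the blades, 0.128 m = fully forward through the blades. Dragging it takes about 3 to 5 N; it stays where it is left.
- handle (a point): middle of the pusher's handle: a level black round bar, 22 mm thick, across the slicer (along this point's y axis), 203 mm above the counter, 86 mm of it clear between its posts, about 80 mm free below it and nothing beside it. The x axis points to the blades. With the pusher fully back it is 117 mm behind (on the -x side of) the dish centre.
- dish (a point): centre of the shallow round dish in the slicer's white plastic bed, at the level of the bed's top, 78 mm above the counter; the dish is 44 mm across and 6 mm deep. x axis towards the blades, z up. With the pusher fully back, the pusher's face (59 mm high) is 35 to 47 mm behind the dish centre; further forward it covers the dish.
- slicer: manual tomato slicer, aluminium, fixed to the counter by suction feet, 164 mm wide. Origin on the counter below the dish, x axis in pushing direction. Reaches from 189 mm behind the dish to 163 mm ahead (chute; its steel catch pan, 25 mm high, ends 300 mm ahead). Bed 90 mm wide, nothing beside it higher than its top. The blade frame is 55 to 85 mm ahead of the dish and up to 86 mm above the bed.
- tomato: the one tomato: red, 62 mm across, 53 mm tall, widest 20 to 30 mm above its underside, slightly flat on the underside (28 mm across) and with its stem scar on top, 130 g or so. It stands on the chopping board among an onion and a bread roll, at least 95 mm from the centres of both. Origin at the centre of its underside, z axis through the stem scar. Set in the dish, its underside is about 5 mm lower than the bed's top.
- board: wooden chopping board, 360 x 200 x 18 mm, fixed, lying to the right of the slicer; origin at the centre of its underside, x along its length.
- onion: brown onion, 68 mm across, 69 mm tall to its pointed neck, on the chopping board; origin at the centre of its underside. Leave it.
- roll: round bread roll, 80 mm across, 45 mm tall, on the chopping board; origin at the centre of its underside. Leave it.
- knife: bread knife lying flat on the counter along the board's right side, 330 mm long, 20 mm high, wooden handle; origin on its underside 60 mm from the handle's front end, x axis towards the point. Leave it.
- oil_a: oil bottle, 52 mm across, 230 mm tall, standing to the left of the slicer; origin at the centre of its underside. Leave it.
- oil_b: oil bottle, 52 mm across, 230 mm tall, standing to the right of the knife; origin at the centre of its underside. Leave it.
- jar: squat jar with a metal lid, 72 mm across, 85 mm tall, to the left of the slicer; origin at the centre of its underside. Leave it.
- mill: wooden pepper mill, 56 mm across, 157 mm tall, to the left of the slicer's rear; origin at the centre of its underside. Leave it.
Not all that is in view belongs to the job. Several things have the shape of the tomato; the one meant has the colours described above.

How it is judged:
On the way:
1. the pusher is all the way back, within 6 mm of its stop (value of joint pusher below 0.006 m), for 0.2 s.
At the end, for the whole second after the job is handed in: The pusher is within 8 mm of its rear stop; the tomato rests, released and still, in the dish: its underside centred within 9 mm of the dish centre, sunk at least 1.5 mm below the bed's top, its stem scar up within 0.4 rad (value of joint pusher below 0.008 m and horizontal distance between tomato and dish below 0.009 m and z of tomato in the frame of dish below -0.0015 m and angle between tomato's own z axis and vertical below 0.4 rad and height (world z) of tomato above 0.06 m and linear speed of tomato below 0.02 m/s); the robot touches nothing.
It fails at once if the tomato falls free (untouched by the fingers and faster than 0.6 m/s) (contact force between the fingers and tomato below 0.05 N and linear speed of tomato above 0.6 m/s).
It fails at once if another thing on the counter is pushed more than 40 mm from its place or knocked over (distance of any of onion, roll, knife, oil_a, oil_b, jar, mill from where it was at the start of the episode above 0.04 m or angle between any of onion, roll, knife, oil_a, oil_b, jar, mill's own z axis and vertical above 0.6 rad).
It also fails if it takes over 64 s, if anything falls off the work surface, if the arm or the gripper's body presses on something with over 40 N, if the wrist force passes 120 N, or if a joint passes its speed limit or range.

## Working session

There is one attempt and no reset: what is moved stays moved. The work goes in short steps, Python scripts to look and compute and a tool call to move; the robot and the scene stay as the last step left them, time stands still between calls to the robot, and variables do not carry over. Pictures are saved under pics/ and viewed, at most 10 in all, crops included, and the job is handed in when it is done.

Besides the shell and the picture viewer there is one more tool, called as name([rows], argument=value, ...), one row to a line, values as JSON. carry_out: Moves the arm, as the interface text tells. Its arguments: {"type":"object","properties":{"series":{"type":"array","items":{"type":"array"}}},"required":["series"]}

```bash
mkdir -p pics; cat > h.py <<'E'
import cv2,numpy as np
from cell import *
E
python3 - <<'E'
from h import *
o=get_obs();print(o['time'],np.round(o['tcp_pos'],3),np.round(o['eef_rot'],3),o['gripper_width'])
for c in('top','scene'):
    cv2.imwrite(f'pics/{c}0.png',capture(c))
    for n in('tomato','handle','dish','onion','roll','slicer','board'):
        try:print(c,n,[(np.round(d['xyz'],3).tolist(),round(d['confidence'],2)) for d in spot_point(c,n)[:4]])
        except Exception as e:print(n,e)
E
```

```text
0.0 [0.192 0.621 0.222] [ 0.149  0.989 -0.001 -0.   ] 0.9974799538404194
top tomato [([0.468, -0.157, 0.02], 0.66), ([0.368, 0.057, -0.0], 0.52), ([0.397, -0.397, 0.003], 0.51), ([0.3, -0.186, 0.003], 0.47)]
top handle [([0.625, 0.183, 0.206], 0.81)]
top dish [([0.633, 0.189, 0.079], 0.8)]
top onion [([0.681, -0.177, 0.018], 0.53)]
top roll [([0.577, -0.156, 0.018], 0.83)]
top slicer [([0.638, 0.189, 0.006], 0.86)]
top board [([0.575, -0.172, 0.004], 0.72), ([0.627, 0.182, 0.205], 0.6)]
scene tomato [([0.472, -0.156, 0.019], 0.92), ([0.292, -0.183, -0.0], 0.91), ([0.37, 0.052, -0.001], 0.81), ([0.397, -0.396, 0.002], 0.81)]
scene handle [([0.627, 0.181, 0.198], 0.78)]
scene dish [([0.63, 0.189, 0.076], 0.62), ([0.423, 0.45, 0.002], 0.4)]
scene onion [([0.687, -0.183, 0.018], 0.64), ([0.612, -0.472, -0.0], 0.4)]
scene roll [([0.581, -0.149, 0.016], 0.78), ([0.484, -0.292, 0.0], 0.38)]
scene slicer [([0.634, 0.185, -0.002], 0.87), ([0.614, -0.47, 0.001], 0.72)]
scene board [([0.579, -0.174, -0.002], 0.59), ([0.632, 0.185, -0.004], 0.4)]
```

View pics/top0.png

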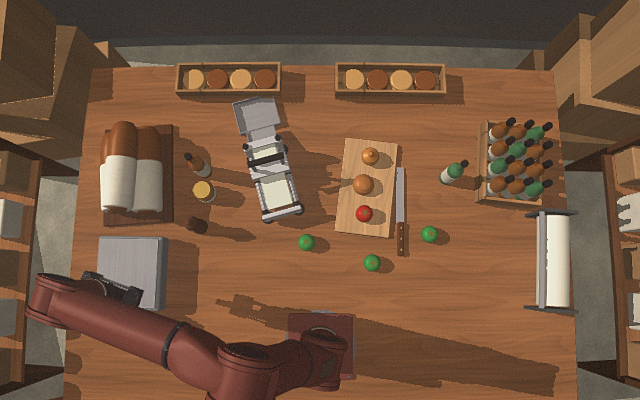

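View pics/scene0.png

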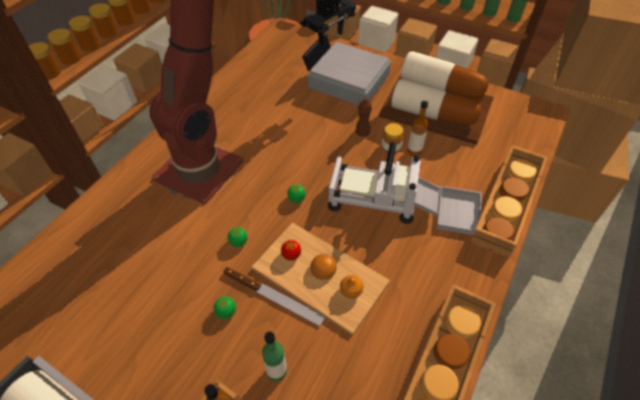

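The top view shows the red tomato at (364,213). The green look-alikes at (306,242), (372,263) and (430,234) are not on the board and have the wrong colour, so the red one between the roll and the board's near edge fits. I'll confirm it in a crop and rectify the slicer onto the bed plane to get its yaw.

```bash
cat >> h.py <<'E'
def K(c):
    k=calibration(c);f=200/np.tan(np.radians(k['fov_y'])/2)
    return np.array([[f,0,k['cx']],[0,f,k['cy']],[0,0,1]]),np.array(k['dist'],float),k
F=np.diag([1.,-1,-1,1])
def proj(c,P,T=None):
    A,d,k=K(c);T=F@(np.array(k['camera_from_world']) if T is None else T)
    return cv2.projectPoints(np.array(P,float).reshape(-1,3),cv2.Rodrigues(T[:3,:3])[0],T[:3,3],A,d)[0].reshape(-1,2)
def wristT():
    from scipy.spatial.transform import Rotation as R
    o=get_obs();W=np.eye(4);W[:3,:3]=R.from_quat(o['eef_rot']).as_matrix();W[:3,3]=o['tcp_pos']
    return np.linalg.inv(W@np.array(calibration('wrist')['tool_from_camera']))
def bev(c,img,x0,x1,y0,y1,z,s,T=None):
    # rows down = -x, cols right = -y ; s px/m
    X,Y=np.meshgrid(np.arange(x1,x0,-1/s),np.arange(y1,y0,-1/s),indexing='ij')
    p=proj(c,np.stack([X,Y,0*X+z],-1),T).reshape(*X.shape,2).astype(np.float32)
    return cv2.remap(img,p[...,0],p[...,1],cv2.INTER_CUBIC)
E
python3 - <<'E'
from h import *
im=cv2.imread('pics/top0.png')
a=bev('top',im,.40,.80,.05,.35,.078,1400)
b=cv2.resize(im[170:290,270:460],None,fx=2,fy=2,interpolation=cv2.INTER_CUBIC)
out=np.zeros((560,800,3),np.uint8);out[:a.shape[0],:a.shape[1]]=a[:560];out[:240,420:800]=b
cv2.imwrite('pics/crop0.png',out);print(a.shape)
E
```

```text
(560, 420, 3)
```

View pics/crop0.png

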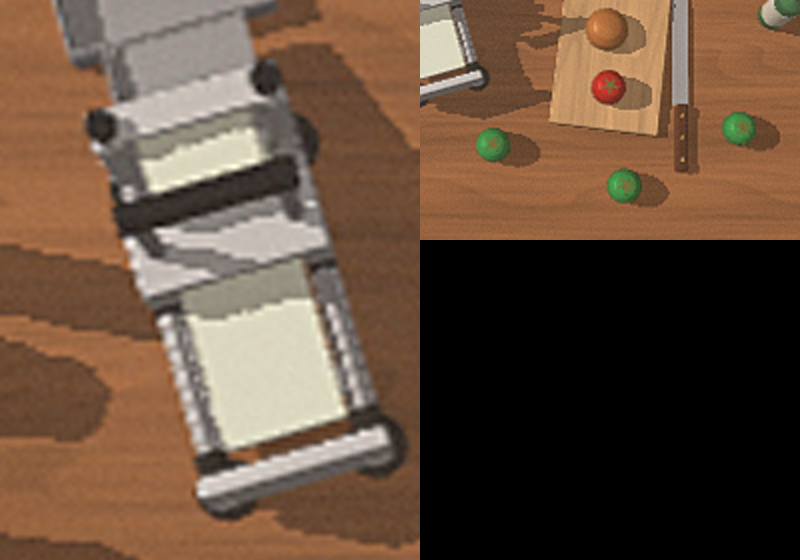

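Crop: the red tomato with its stem scar is at (608,87); the three others are green. The slicer's yaw is about 16°, from the bed edge (183,300)-(225,447) and the rear bar. The pusher is about 0.11 m forward. I'm going above the handle first, closing along the slicer's x axis, which takes a turn of -57°.

carry_out([
  [[0,0,-10],[4,-4,6],0],
  [[0,0,-20],[8,-8,10],0],
  [[0,0,-30],[12,-12,10],0],
  [[0,0,-40],[16,-16,10],0],
  [[0,0,-45],[20,-20,10],0],
])

```text
time: 1.42
tcp_pos: [0.3901, 0.4227, 0.3232]
eef_rot: [0.518, 0.855, 0.001, -0.0]
ft_force: [0.3, 0.1, 0.1]
gripper_width: 1.002
gripper_force: 0.0
```

carry_out([
  [[0,0,-6],[4,-4,0],0],
  [[0,0,-12],[8,-8,0],0],
  [[0,0,-12],[12,-12,0],0],
  [[0,0,-12],[23.4,-23.9,0],0],
  [[0,0,-12],[23.4,-23.9,0],0],
])

```text
time: 2.05
tcp_pos: [0.5964, 0.2126, 0.3228]
eef_rot: [0.603, 0.798, 0.0, 0.0]
ft_force: [0.7, 1.0, 1.4]
gripper_width: 0.998
gripper_force: 0.0
```

carry_out([
  [[0,0,0],[0,0,0],0],
  [[0,0,0],[0,0,0],0],
  [[0,0,0],[0,0,0],0],
])

```text
time: 2.42
tcp_pos: [0.5945, 0.2155, 0.3225]
eef_rot: [0.602, 0.798, 0.0, -0.0]
ft_force: [-0.5, 0.1, -0.4]
gripper_width: 1.002
gripper_force: 0.0
```

```bash
python3 - <<'E'
from h import *
from scipy.spatial.transform import Rotation as R
o=get_obs();print(o['time'],np.round(o['tcp_pos'],4),np.round(o['joint_pos'],2),'tooly',R.from_quat(o['eef_rot']).as_matrix()[:,1].round(3))
T=wristT();im=capture('wrist');cv2.imwrite('pics/w1.png',im);np.save('T1.npy',T)
for n in('handle','dish'):
    for c in ('wrist',):
        print(n,[(np.round(d['xyz'],4).tolist(),round(d['confidence'],2)) for d in spot_point(c,n)[:3]])
E
```

```text
2.425 [0.5945 0.2155 0.3225] [-0.8   0.28  0.5   1.37 -0.13  1.52 -0.03] tooly [ 0.961  0.275 -0.   ]
handle [([0.6264, 0.1817, 0.2034], 0.82)]
dish []
```

View pics/w1.png

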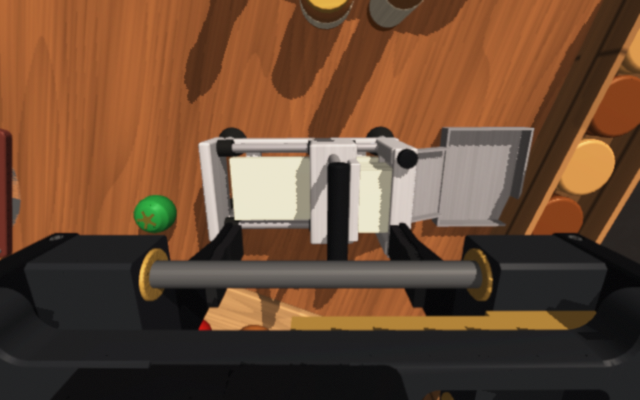

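The wrist view shows the handle bar at (340,162)-(340,260), square to the jaws, and the network puts it at (0.626, 0.182, 0.203), which agrees with the top view. I'm descending and gripping.

carry_out([
  [[0,0,0],[3.2,-3.4,0],0],
  [[0,0,0],[3.2,-3.4,-5],0],
  [[0,0,0],[3.2,-3.4,-10],0],
  [[0,0,0],[3.2,-3.4,-13.8],0],
  [[0,0,0],[3.2,-3.4,-13.8],0],
])

```text
time: 3.2
tcp_pos: [0.6252, 0.1802, 0.1818]
eef_rot: [0.603, 0.798, -0.002, -0.001]
ft_force: [-0.7, -0.3, 0.0]
gripper_width: 1.001
gripper_force: 0.0
```

carry_out([
  [[0,0,0],[0,0,0],1],
  [[0,0,0],[0,0,0],1],
  [[0,0,0],[0,0,0],1],
  [[0,0,0],[0,0,0],1],
  [[0,0,0],[0,0,0],1],
])

```text
time: 3.82
tcp_pos: [0.6273, 0.1799, 0.1847]
eef_rot: [0.603, 0.798, 0.0, 0.0]
ft_force: [-0.6, -0.4, 1.0]
gripper_width: 0.512
gripper_force: 0.0
```

carry_out([
  [[0,0,0],[0,0,0],1],
  [[0,0,0],[0,0,0],1],
  [[0,0,0],[0,0,0],1],
  [[0,0,0],[0,0,0],1],
  [[0,0,0],[0,0,0],1],
])

```text
time: 4.45
tcp_pos: [0.6274, 0.1799, 0.1845]
eef_rot: [0.603, 0.798, 0.0, 0.0]
ft_force: [2.3, 0.6, -2.1]
gripper_width: 0.244
gripper_force: 30.0
```

The bar is gripped (21 mm opening, 30 N). I'm pulling back along (-0.961, -0.276).

carry_out([
  [[0,0,0],[-1.9,-0.55,0],1],
  [[0,0,0],[-3.8,-1.1,0],1],
  [[0,0,0],[-5.8,-1.65,0],1],
  [[0,0,0],[-7.7,-2.2,0],1],
  [[0,0,0],[-9.6,-2.75,0],1],
])

```text
time: 5.08
tcp_pos: [0.5312, 0.1518, 0.1844]
eef_rot: [0.603, 0.798, 0.0, 0.001]
ft_force: [3.8, -0.6, -1.6]
gripper_width: 0.241
gripper_force: 30.0
```

carry_out([
  [[0,0,0],[-0.25,-0.07,0],1],
  [[0,0,0],[-0.5,-0.14,0],1],
  [[0,0,0],[-0.5,-0.14,0],1],
])

```text
time: 5.45
tcp_pos: [0.5266, 0.1505, 0.1844]
eef_rot: [0.603, 0.798, -0.0, 0.0]
ft_force: [1.9, -3.8, -1.8]
gripper_width: 0.241
gripper_force: 30.0
```

carry_out([
  [[0,0,0],[-0.2,-0.06,0],1],
  [[0,0,0],[-0.4,-0.11,0],1],
  [[0,0,0],[-0.4,-0.11,0],1],
])

```text
time: 5.82
tcp_pos: [0.5244, 0.1498, 0.1845]
eef_rot: [0.603, 0.798, 0.001, 0.002]
ft_force: [12.1, -1.2, -11.6]
gripper_width: 0.241
gripper_force: 30.0
```

carry_out([
  [[0,0,0],[-0.2,-0.06,0],1],
  [[0,0,0],[-0.4,-0.11,0],1],
  [[0,0,0],[-0.4,-0.11,0],1],
])

```text
time: 6.2
tcp_pos: [0.5243, 0.1498, 0.1846]
eef_rot: [0.603, 0.798, 0.004, 0.005]
ft_force: [35.2, 5.3, -28.3]
gripper_width: 0.241
gripper_force: 29.9
```

The force rose to 35 N with no further travel, so the pusher is at its stop. That puts the dish at about (0.637, 0.18) along the axis. I'm relaxing the pull, releasing and rising.

carry_out([
  [[0,0,0],[0.6,0.17,0],1],
  [[0,0,0],[0.6,0.17,0],0.4],
  [[0,0,0],[0.6,0.17,0],0.0],
  [[0,0,0],[0.6,0.17,0],0.0],
  [[0,0,0],[0.6,0.17,0],0.0],
])

```text
time: 6.82
tcp_pos: [0.5241, 0.1507, 0.1846]
eef_rot: [0.603, 0.798, 0.0, -0.0]
ft_force: [0.4, 0.1, -0.0]
gripper_width: 0.612
gripper_force: 0.0
```

carry_out([
  [[0,0,0],[0,0,0],0.0],
  [[0,0,0],[0,0,0],0.0],
  [[0,0,0],[0,0,3],0],
  [[0,0,0],[0,0,8],0],
  [[0,0,0],[0,0,14],0],
])

```text
time: 7.45
tcp_pos: [0.5236, 0.1503, 0.3254]
eef_rot: [0.603, 0.798, -0.001, -0.0]
ft_force: [1.2, 1.7, -1.0]
gripper_width: 0.997
gripper_force: 0.0
```

```bash
python3 - <<'E'
from h import *
o=get_obs();print(o['time'],np.round(o['tcp_pos'],4),np.round(o['joint_pos'],2))
T=wristT();cv2.imwrite('pics/w2.png',capture('wrist'));np.save('T2.npy',T);cv2.imwrite('pics/top2.png',capture('top'));capture('scene')
for n in('handle','dish','slicer','tomato'):
    for c in ('wrist','top','scene'):
        print(c,n,[(np.round(d['xyz'],4).tolist(),round(d['confidence'],2)) for d in spot_point(c,n)[:3]])
E
```

```text
7.45 [0.5236 0.1503 0.3254] [-0.83  0.08  0.51  1.58 -0.04  1.5  -0.05]
wrist handle [([0.575, -0.1686, -0.0009], 0.62), ([0.5253, 0.1523, 0.2041], 0.61)]
top handle [([0.5217, 0.1532, 0.203], 0.54)]
scene handle [([0.5244, 0.151, 0.1996], 0.84)]
wrist dish [([0.6346, 0.1889, 0.0754], 0.91), ([0.637, 0.1835, 0.0026], 0.53)]
top dish [([0.5784, -0.1704, 0.0017], 0.41)]
scene dish [([0.6324, 0.1894, 0.0754], 0.93), ([0.6346, 0.4389, 0.0024], 0.49), ([0.5798, -0.1514, 0.0152], 0.19)]
wrist slicer [([0.6388, 0.1846, 0.0018], 0.88)]
top slicer [([0.6342, 0.1894, 0.0048], 0.88)]
scene slicer []
wrist tomato [([0.3693, 0.0545, -0.0004], 0.75), ([0.4711, -0.1541, 0.0179], 0.64)]
top tomato [([0.2971, -0.1844, 0.0022], 0.79), ([0.4007, -0.3967, 0.0046], 0.79), ([0.4715, -0.1554, 0.0187], 0.61)]
scene tomato [([0.2937, -0.1864, -0.0019], 0.86), ([0.3986, -0.3945, 0.0026], 0.85), ([0.4724, -0.1582, 0.0191], 0.78)]
```

carry_out([
  [[0,0,-10],[-1,-5,0],0],
  [[0,0,-20],[-2,-10,0],0],
  [[0,0,-30],[-3,-15,0],0],
  [[0,0,-40],[-4,-20,0],0],
  [[0,0,-50],[-5,-25,0],0],
])

```text
time: 8.82
tcp_pos: [0.4737, -0.1011, 0.3246]
eef_rot: [0.885, 0.466, 0.0, -0.0]
ft_force: [0.6, -0.5, 0.8]
gripper_width: 0.999
gripper_force: 0.0
```

carry_out([
  [[0,0,-10],[-0.2,-2,0],0],
  [[0,0,-20],[-0.2,-4,-2],0],
  [[0,0,-30],[-0.2,-5.6,-5],0],
  [[0,0,-40],[-0.2,-5.6,-8],0],
  [[0,0,-50],[-0.2,-5.6,-10],0],
])

```text
time: 9.45
tcp_pos: [0.4717, -0.1557, 0.2232]
eef_rot: [0.999, 0.048, -0.0, -0.0]
ft_force: [0.6, -0.4, 0.4]
gripper_width: 0.998
gripper_force: 0.0
```

carry_out([
  [[0,0,-6],[0,0,0],0],
  [[0,0,-6],[0,0,0],0],
  [[0,0,-6],[0,0,0],0],
])

```text
time: 9.82
tcp_pos: [0.4725, -0.1556, 0.2248]
eef_rot: [1.0, -0.0, 0.0, -0.0]
ft_force: [0.9, 0.4, -0.2]
gripper_width: 0.992
gripper_force: 0.0
```

```bash
python3 - <<'E'
from h import *
from scipy.spatial.transform import Rotation as R
o=get_obs();print(o['time'],np.round(o['tcp_pos'],4),np.round(o['joint_pos'],2),R.from_quat(o['eef_rot']).as_matrix()[:,1].round(3))
T=wristT();im=capture('wrist');cv2.imwrite('pics/w3.png',im)
for n in('tomato','roll'):
        print(n,[(np.round(d['xyz'],4).tolist(),round(d['confidence'],2)) for d in spot_point('wrist',n)[:3]])
# red blob
h=cv2.cvtColor(im,cv2.COLOR_BGR2HSV);m=((h[...,0]<5)|(h[...,0]>174))&(h[...,1]>190)&(h[...,2]>90)
n,l,s,c=cv2.connectedComponentsWithStats(m.astype(np.uint8));i=1+s[1:,4].argmax();print('red',s[i],c[i])
# sphere-ish check: projected outline bbox of ellipsoid hypotheses at mid height
for P in([.4715,-.156],):
    t=np.linspace(0,2*np.pi,60);print(proj('wrist',[[P[0],P[1],.043]],T).round(1));
    q=proj('wrist',np.stack([P[0]+.031*np.cos(t),P[1]+.031*np.sin(t),0*t+.043],-1),T);print(q.min(0).round(),q.max(0).round())
E
```

```text
9.825 [ 0.4725 -0.1556  0.2248] [-0.52 -0.01  0.76  1.85  0.01  1.29 -1.34] [-0.001 -1.    -0.   ]
tomato [([0.4014, -0.4002, 0.0017], 0.9), ([0.3683, 0.0543, 0.0012], 0.77), ([0.2969, -0.1834, -0.0053], 0.71)]
roll []
red [ 290  147   51   51 1728] [314.97048611 170.95138889]
[[315.  172.7]]
[289. 146.] [341. 198.]
```

View pics/w3.png

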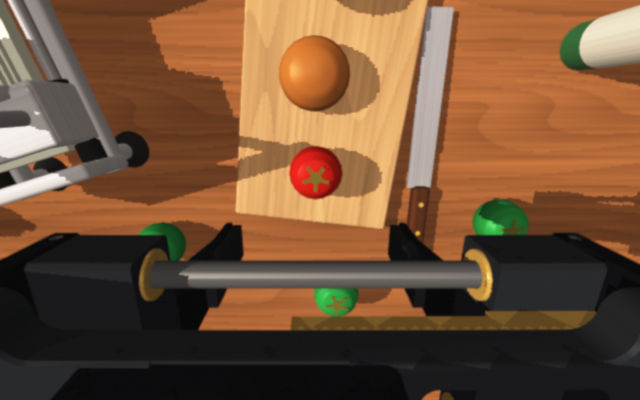

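The wrist view shows the red tomato with its scar up at (315,172). Its outline, x 290-341 and y 147-198, matches the projection of (0.4715, -0.156). The roll at (314,72) is clear of the fingers. I'm descending to TCP z of about 0.030 and gripping.

carry_out([
  [[0,0,0],[-0.1,0,-5],0],
  [[0,0,0],[-0.1,0,-10],0],
  [[0,0,0],[-0.1,0,-15],0],
  [[0,0,0],[-0.1,0,-18],0],
  [[0,0,0],[-0.1,0,-19.4],0],
])

```text
time: 10.6
tcp_pos: [0.4705, -0.1554, 0.0291]
eef_rot: [1.0, -0.001, -0.001, 0.0]
ft_force: [0.3, 0.0, 0.6]
gripper_width: 1.003
gripper_force: 0.0
```

carry_out([
  [[0,0,0],[0,0,0],1],
  [[0,0,0],[0,0,0],1],
  [[0,0,0],[0,0,0],1],
  [[0,0,0],[0,0,0],1],
  [[0,0,0],[0,0,0],1],
])

```text
time: 11.22
tcp_pos: [0.4721, -0.1556, 0.0315]
eef_rot: [1.0, -0.002, 0.001, -0.0]
ft_force: [-1.3, 1.3, 7.4]
gripper_width: 0.701
gripper_force: 30.0
```

Gripped at 61 mm opening, as expected. I'm lifting and carrying it with a +16° turn.

carry_out([
  [[0,0,0],[0,0,2],1],
  [[0,0,0],[0,0,6],1],
  [[0,0,0],[0,0,12],1],
  [[0,0,0],[0,0,18],1],
  [[0,0,0],[0,0,24],1],
])

```text
time: 11.85
tcp_pos: [0.4708, -0.1556, 0.2727]
eef_rot: [1.0, -0.002, 0.0, -0.0]
ft_force: [1.0, 0.5, -2.2]
gripper_width: 0.697
gripper_force: 30.0
```

carry_out([
  [[0,0,3],[2,4,0],1],
  [[0,0,6],[4,8,0],1],
  [[0,0,9],[6,12,0],1],
  [[0,0,12],[8,16,0],1],
  [[0,0,16],[10,20,0],1],
])

```text
time: 12.48
tcp_pos: [0.5713, 0.0469, 0.2694]
eef_rot: [0.99, 0.139, -0.001, -0.0]
ft_force: [0.8, -0.1, -0.5]
gripper_width: 0.699
gripper_force: 30.0
```

carry_out([
  [[0,0,0],[2,4,0],1],
  [[0,0,0],[4,8,0],1],
  [[0,0,0],[5.5,12,0],1],
  [[0,0,0],[6.3,14.3,0],1],
  [[0,0,0],[6.3,14.3,0],1],
])

```text
time: 13.1
tcp_pos: [0.6335, 0.191, 0.2683]
eef_rot: [0.99, 0.14, -0.001, 0.0]
ft_force: [-0.3, -0.4, -0.6]
gripper_width: 0.701
gripper_force: 30.0
```

```bash
python3 - <<'E'
from h import *
from scipy.spatial.transform import Rotation as R
o=get_obs();print(o['time'],np.round(o['tcp_pos'],4),np.round(o['joint_pos'],2),R.from_quat(o['eef_rot']).as_matrix()[:,1].round(3),o['gripper_width'])
T=wristT();im=capture('wrist');a=im;capture('scene');cv2.imwrite('pics/w4.png',im)
for n in('tomato','dish','handle'):
  for c in('wrist','scene'):
        print(c,n,[(np.round(d['xyz'],4).tolist(),round(d['confidence'],2)) for d in spot_point(c,n)[:4]])
t=np.linspace(0,2*np.pi,40,endpoint=False)
for P,col in(([.637,.182],(0,0,255)),([.634,.189],(255,0,0))):
    for p in proj('wrist',np.stack([P[0]+.022*np.cos(t),P[1]+.022*np.sin(t),0*t+.078],-1),T): cv2.circle(a,tuple(int(v) for v in p),0,col,-1)
cv2.imwrite('pics/w4c.png',cv2.resize(a[60:330,150:490],None,fx=2.2,fy=2.2,interpolation=cv2.INTER_CUBIC))
E
```

```text
13.1 [0.6335 0.191  0.2683] [-0.78  0.38  0.58  1.38 -0.2   1.44 -1.5 ] [ 0.277 -0.961 -0.   ] 0.7008965868306477
wrist tomato [([0.6331, 0.1928, 0.2549], 0.89)]
scene tomato [([0.4019, -0.3916, 0.0013], 0.94), ([0.368, 0.0519, -0.0014], 0.82), ([0.2925, -0.1821, -0.0015], 0.7), ([0.634, 0.1875, 0.255], 0.36)]
wrist dish [([0.6302, 0.1887, 0.0799], 0.95)]
scene dish [([0.6322, 0.1858, 0.0756], 0.63)]
wrist handle [([0.5267, 0.1555, 0.2067], 0.67)]
scene handle [([0.5247, 0.1566, 0.2004], 0.57), ([0.633, 0.189, 0.0747], 0.57)]
```

View pics/w4c.png

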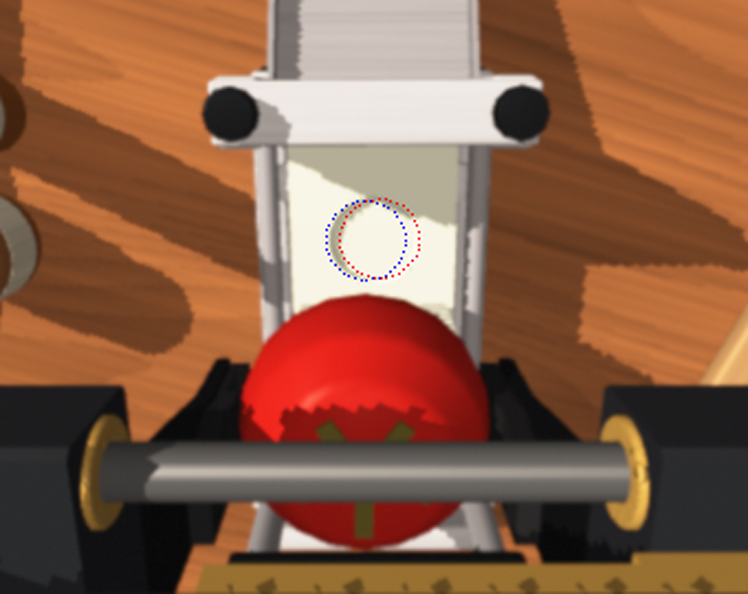

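The crop shows the dish's shaded left rim at about (330,240), between my two hypotheses. I'll enlarge a bird's-eye view at the bed plane in slicer axes to settle it.

```bash
python3 - <<'E'
from h import *
T=wristT();im=cv2.imread('pics/w4.png');s=6000
a=np.radians(16.1);ex=np.array([np.cos(a),np.sin(a)]);ey=np.array([-ex[1],ex[0]]);c=np.array([.635,.187])
u,v=np.meshgrid(np.arange(.045,-.045,-1/s),np.arange(.06,-.06,-1/s),indexing='ij')
P=c+u[...,None]*ex+v[...,None]*ey
p=proj('wrist',np.concatenate([P,np.full(u.shape+(1,),.078)],-1),T).reshape(*u.shape,2).astype(np.float32)
b=cv2.remap(im,p[...,0],p[...,1],cv2.INTER_CUBIC);b=cv2.normalize(b,None,0,255,cv2.NORM_MINMAX)
b=np.clip((b.astype(float)-120)*1.9,0,255).astype(np.uint8)
for k in range(-5,6): cv2.line(b,(360+60*k,0),(360+60*k,8 if k else 20),(0,0,255),1)
for k in range(-4,5): cv2.line(b,(0,270+60*k),(8 if k else 20,270+60*k),(0,0,255),1)
cv2.imwrite('pics/b4.png',b);print(b.shape)
E
```

```text
(540, 720, 3)
```

View pics/b4.png

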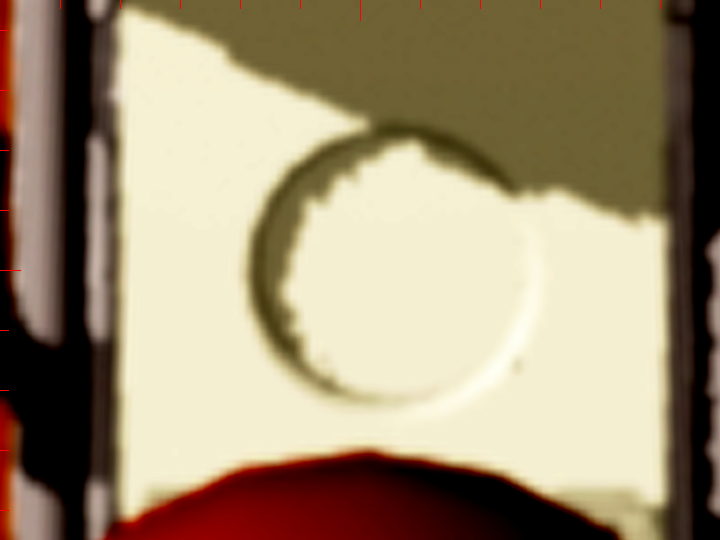

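The dish centre in that view is at (396,267) and the bed's centre line at column 393, giving about (0.637, 0.1815). Along the axis this agrees with the handle at its stop. Laterally it differs from the networks by about 6 mm, so I'll go lower with a middle value and compare the tomato with the bed's edges directly.

carry_out([
  [[0,0,0],[0.17,-0.5,-3],1],
  [[0,0,0],[0.17,-0.5,-6],1],
  [[0,0,0],[0.17,-0.5,-9],1],
  [[0,0,0],[0.17,-0.5,-10.5],1],
  [[0,0,0],[0.17,-0.5,-10.5],1],
])

```text
time: 14.12
tcp_pos: [0.6355, 0.1823, 0.165]
eef_rot: [0.99, 0.138, -0.001, 0.0]
ft_force: [0.5, 0.3, -1.3]
gripper_width: 0.701
gripper_force: 30.0
```

```bash
python3 - <<'E'
from h import *
P=[]
ex=np.array([.961,.277]);ey=np.array([-.277,.961])
for i in range(6):
    o=get_obs();P.append(o['tcp_pos']);T=wristT();im=capture('wrist')
P=np.array(P);print(P.mean(0).round(4),P.std(0).round(4),'along',P.mean(0)[:2]@ex,'lat',P.mean(0)[:2]@ey,o['eef_rot'])
for c in('wrist','top','scene'):
    if c!='wrist':capture(c)
    for n in ('dish','slicer','tomato'):
        print(c,n,[(round(float(np.dot(d['xyz'][:2],ex)),4),round(float(np.dot(d['xyz'][:2],ey)),4),round(d['xyz'][2],3),round(d['confidence'],2)) for d in spot_point(c,n)[:4] if abs(d['xyz'][0]-.635)<.03])
k=calibration('wrist');print(k)
cv2.imwrite('pics/w5.png',cv2.resize(im[:,100:540],None,fx=1.5,fy=1.5,interpolation=cv2.INTER_CUBIC))
E
```

```text
[0.6364 0.1825 0.1664] [0.0004 0.0001 0.0007] along 0.6621357907180794 lat -0.0009091754274454584 [ 9.90485945e-01  1.37610595e-01  9.16662084e-04 -2.78068981e-04]
wrist dish [(0.659, 0.0063, 0.076, 0.82)]
wrist slicer [(0.6662, 0.0032, 0.002, 0.58)]
wrist tomato [(0.6611, 0.0026, 0.154, 0.95)]
top dish [(0.6647, 0.0027, 0.076, 0.95)]
top slicer [(0.6629, 0.0055, 0.003, 0.68)]
top tomato [(0.7273, 0.2446, -0.002, 0.74)]
scene dish [(0.6596, 0.0025, 0.075, 0.73)]
scene slicer [(0.6599, 0.0026, -0.004, 0.6)]
scene tomato []
{'fov_y': 67.64420743424101, 'cx': 315.2611494775812, 'cy': 191.30099767627635, 'dist': array([-0.00568756,  0.        ,  0.        ,  0.        ,  0.        ]), 'tool_from_camera': array([[ 2.16102356e-04,  9.58809344e-01,  2.84050338e-01,
         7.78199921e-02],
       [ 9.99999750e-01, -1.60907633e-05, -7.06474525e-04,
         4.51544770e-04],
       [-6.72803789e-04,  2.84050420e-01, -9.58809108e-01,
        -1.62561377e-01],
       [ 0.00000000e+00,  0.00000000e+00,  0.00000000e+00,
         1.00000000e+00]])}
```

View pics/w5.png

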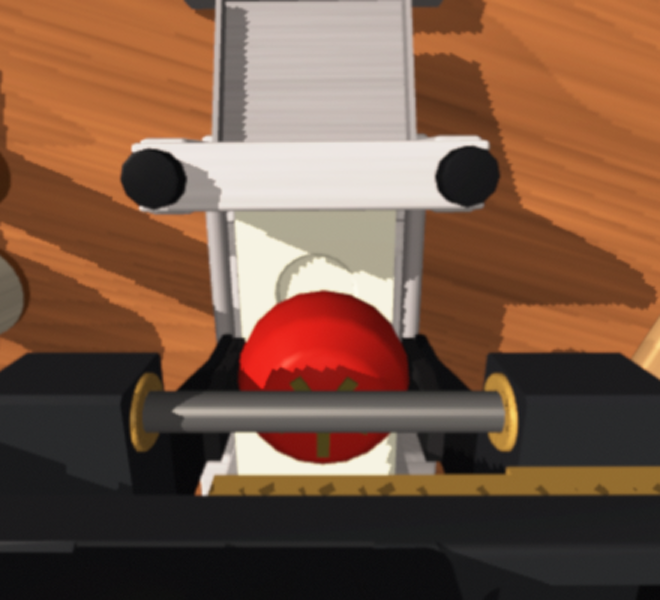

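The bed's edges at (233,230) and (397,230) and the dish arc give a centre line at column ~316. The tomato is at ~324, so it sits about 4 mm too far right, and the dish's lateral position of ~+3.5 mm agrees with the networks. My earlier bird's-eye view used a pose read after the arm had settled further. I'm shifting 4 mm left and then descending.

carry_out([
  [[0,0,0],[-0.12,0.4,0],1],
  [[0,0,0],[-0.12,0.4,-2],1],
  [[0,0,0],[-0.12,0.4,-4.5],1],
  [[0,0,0],[-0.12,0.4,-6.5],1],
  [[0,0,0],[-0.12,0.4,-6.5],1],
])

```text
time: 15.6
tcp_pos: [0.6333, 0.1861, 0.098]
eef_rot: [0.99, 0.138, -0.002, 0.001]
ft_force: [-0.2, 0.3, -1.4]
gripper_width: 0.702
gripper_force: 30.0
```

carry_out([
  [[0,0,0],[0,0,-0.4],1],
  [[0,0,0],[0,0,-0.8],1],
  [[0,0,0],[0,0,-1.1],1],
  [[0,0,0],[0,0,-1.1],1],
])

```text
time: 16.1
tcp_pos: [0.6347, 0.1865, 0.0895]
eef_rot: [0.99, 0.138, -0.0, -0.0]
ft_force: [0.0, 0.3, -1.7]
gripper_width: 0.703
gripper_force: 30.0
```

carry_out([
  [[0,0,0],[0,0,-0.1],1],
  [[0,0,0],[0,0,-0.2],1],
  [[0,0,0],[0,0,-0.2],1],
])

```text
time: 16.48
tcp_pos: [0.6348, 0.1865, 0.0875]
eef_rot: [0.99, 0.138, 0.0, -0.0]
ft_force: [-1.0, 0.2, -0.8]
gripper_width: 0.703
gripper_force: 30.0
```

carry_out([
  [[0,0,0],[0,0,-0.1],1],
  [[0,0,0],[0,0,-0.15],1],
  [[0,0,0],[0,0,-0.15],1],
])

```text
time: 16.85
tcp_pos: [0.6353, 0.1866, 0.0866]
eef_rot: [0.99, 0.138, 0.001, -0.0]
ft_force: [-0.2, -0.3, 4.7]
gripper_width: 0.697
gripper_force: 30.0
```

Contact at TCP z 0.0866, which is the height expected for the tomato sitting in the dish. I'm opening gently and rising.

carry_out([
  [[0,0,0],[0,0,0],0.25],
  [[0,0,0],[0,0,0],0.15],
  [[0,0,0],[0,0,0],0.05],
  [[0,0,0],[0,0,0],0],
  [[0,0,0],[0,0,0],0],
])

```text
time: 17.48
tcp_pos: [0.6347, 0.1864, 0.0859]
eef_rot: [0.99, 0.138, -0.0, 0.0]
ft_force: [0.4, 0.6, 0.9]
gripper_width: 0.984
gripper_force: 0.0
```

carry_out([
  [[0,0,0],[0,0,0],0],
  [[0,0,0],[0,0,3],0],
  [[0,0,0],[0,0,8],0],
  [[0,0,0],[0,0,14],0],
  [[0,0,0],[0,0,20],0],
])

```text
time: 18.1
tcp_pos: [0.6345, 0.1864, 0.288]
eef_rot: [0.99, 0.138, 0.0, -0.0]
ft_force: [1.5, 0.7, 0.5]
gripper_width: 1.0
gripper_force: 0.0
```

carry_out([
  [[0,0,0],[-4.8,-1.4,0],0],
  [[0,0,0],[-8,-2.3,0],0],
  [[0,0,0],[-8,-2.3,0],0],
  [[0,0,0],[-8,-2.3,0],0],
])

```text
time: 18.6
tcp_pos: [0.5551, 0.1639, 0.2863]
eef_rot: [0.99, 0.138, 0.0, -0.0]
ft_force: [0.1, 0.7, -0.2]
gripper_width: 1.002
gripper_force: 0.0
```

```bash
python3 - <<'E'
from h import *
ex=np.array([.961,.277]);ey=np.array([-.277,.961])
o=get_obs();print(o['time'],o['tcp_pos'],o['gripper_width'],o['ft_force'])
im=capture('wrist');capture('top');capture('scene')
for c in('wrist','top','scene'):
    for n in ('dish','tomato','handle'):
        print(c,n,[(round(float(np.dot(d['xyz'][:2],ex)),4),round(float(np.dot(d['xyz'][:2],ey)),4),round(d['xyz'][2],3),round(d['confidence'],2)) for d in spot_point(c,n)[:5] if d['xyz'][1]>.1])
cv2.imwrite('pics/w6.png',cv2.resize(im[:300,120:520],None,fx=2,fy=2,interpolation=cv2.INTER_CUBIC))
E
```

```text
18.6 [0.55509406 0.16387501 0.28625755] 1.0018837363732265 [ 0.09153369  0.65257802 -0.17392823]
wrist dish []
wrist tomato [(0.6606, 0.0076, 0.072, 0.56), (0.6445, 0.2546, 0.002, 0.32)]
wrist handle []
top dish [(0.662, 0.0043, 0.075, 0.92)]
top tomato []
top handle [(0.5443, 0.0016, 0.203, 0.75)]
scene dish [(0.6596, 0.0041, 0.079, 0.6)]
scene tomato [(0.6592, 0.0017, 0.072, 0.59)]
scene handle []
```

View pics/w6.png

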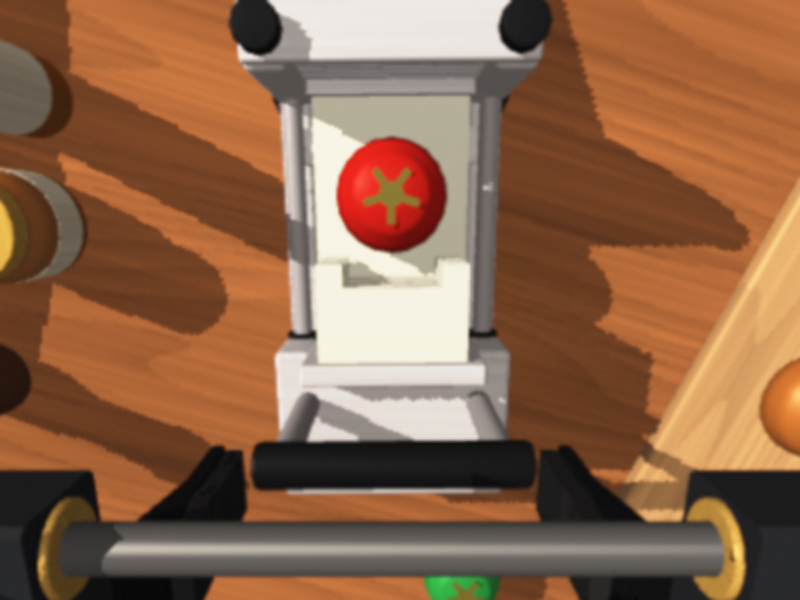

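The picture shows the tomato centred on the bed at (391,194), scar up. The networks put its underside at z of about 0.072, so it is sunk in the dish. The handle at (393,465) is still at the stop, and the gripper is clear.

```bash
python3 -c "
from cell import *
print(hand_in())"
```

```text
the job is handed in; nothing more can be done
None
```

I pulled the pusher back to its stop, set the tomato in the dish stem scar up and let go of it, touched none of the other things, and handed the job in at about 19 s; it returned no verdict.

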